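# Make up a die-set order on the picking bench

## Task

Make up the die-set order on the stores bench: slide the two aluminium wear plates flat across the bench so that one lies centred and square on each green mat, and lay every 24 mm guide pillar from the blue rack side by side in the orange V-cradle, centred across its rails and up against the stop. Once all the pillars lie there, set the yellow chock on the rails, in line with the pillars and right up against the last one, so that none can roll. Leave the thinner and the thicker bar in the rack, and do not disturb the other things on the bench.

Things in the scene. Friction and masses are not known exactly. Their poses are not given: they have to be found in the camera images.
- pillar_1: 24 mm guide pillar: plain bright steel bar 110 mm long, 24 mm diameter; origin at its middle on its axis, x along the bar. Starts lying along the pick rack's x in one of the rack's notches, axis 41 mm above the bench. 0.39 kg. Wanted in the cradle. Two or three pillars are present; an absent one has no pose
- pillar_2: 24 mm guide pillar: plain bright steel bar 110 mm long, 24 mm diameter; origin at its middle on its axis, x along the bar. Starts lying along the pick rack's x in one of the rack's notches, axis 41 mm above the bench. 0.39 kg. Wanted in the cradle. Two or three pillars are present; an absent one has no pose
- pillar_3: 24 mm guide pillar: plain bright steel bar 110 mm long, 24 mm diameter; origin at its middle on its axis, x along the bar. Starts lying along the pick rack's x in one of the rack's notches, axis 41 mm above the bench. 0.39 kg. Wanted in the cradle. Two or three pillars are present; an absent one has no pose
- thin_bar: look-alike, too thin: plain bright steel bar 110 mm long, 18 mm diameter; origin at its middle on its axis, x along the bar. Starts lying along the pick rack's x in one of the rack's notches, axis 37 mm above the bench. Not wanted, stays in the rack
- thick_bar: look-alike, too thick: plain bright steel bar 110 mm long, 30 mm diameter; origin at its middle on its axis, x along the bar. Starts lying along the pick rack's x in one of the rack's notches, axis 45 mm above the bench. Not wanted, stays in the rack
- pick_rack: fixed blue rack, 116 mm (x) by 316 mm (y), origin under its centre on the bench; five black V notches (45 degree flanks, bottoms 24 mm up) in two rails at x = +-38 mm, at y = -120, -60, 0, 60, 120 mm. Between the rails (64 mm clear along x) only the 8 mm base plate is beneath a bar
- cradle: fixed V-cradle, orange base 110 mm (x) by 190 mm (y), 8 mm thick; origin under its centre on the bench. Two grey bed rails at x = +-38 mm, 14 mm wide, 62 mm clear between them, falling at 6 degrees towards +y. Bars lie along x across both rails; a bar let go on the bed rolls by itself towards +y. 24 mm bars come to rest with axes at y = 56, 32, 8 mm, heights 42, 45, 47 mm
- cradle_stop (a point): bottom of the cradle's V, at cradle y = +60 mm, 30 mm above the bench: here the bed rails meet the 45 degree stops, which rise 20 mm towards +y. The first bar rests here, the next ones against it
- cradle_open (a point): top of the bed rails at their high, open end, cradle y = -86 mm, 45 mm above the bench
- chock: loose chock, 0.16 kg: yellow block 96 mm (x) by 30 mm (y) by 20 mm high, upright black grip tab on its middle, 46 mm (x) by 14 mm (y), up to 59 mm above its underside; origin in the centre of its underside. Starts on the bench, x within 0.3 rad of world x. In use it lies along the cradle's x on both bed rails, a long side against the last bar; friction keeps it on the slope
- mat_near: fixed green mat nearer the robot, 120 mm square with a white 100 mm square outline, 1 mm thick in looks but no edge to catch on; origin in its centre on the bench, x and y along its sides
- mat_far: fixed green mat farther from the robot, 120 mm square with a white 100 mm square outline, 1 mm thick in looks but no edge to catch on; origin in its centre on the bench, x and y along its sides
- plate_1: loose aluminium wear plate, 100 mm square, 12 mm thick, 0.28 to 0.5 kg, starts flat on the bench nearer the robot; origin in the centre of its underside, x and y along its sides. The two plates are alike and either may go on either mat; they slide on the bench when pushed at an edge by a few newtons
- plate_2: loose aluminium wear plate, 100 mm square, 12 mm thick, 0.28 to 0.5 kg, starts flat on the bench farther from the robot; origin in the centre of its underside, x and y along its sides. The two plates are alike and either may go on either mat; they slide on the bench when pushed at an edge by a few newtons
- carton_a: bystander, leave alone: green and white carton 34 x 60 x 34 mm, loose, standing on the bench; origin under its centre
- carton_b: bystander, leave alone: green and white carton 50 x 90 x 50 mm, loose, standing on the bench; origin under its centre
- carton_c: bystander, leave alone: green and white carton 45 x 80 x 45 mm, loose, standing on the bench; origin under its centre
- mug: bystander, leave alone: blue mug 76 mm across, 85 mm high, loose, standing on the bench; origin under its centre
- tape_roll: bystander, leave alone: amber tape roll 90 mm across, 30 mm high, loose, standing on the bench; origin under its centre
- screwdriver: bystander, leave alone: screwdriver lying on the bench; origin near its middle
Mind the look-alikes: they are no part of the job. Leave any black or pink look-alike of the plate_1 alone.

How it is judged (in metres and radians):
On the way, in this order (a step that is already met when the one before it is completed fails the run):
1. all the 24 mm pillars lie side by side in the cradle against the stop (x of pillar_1 in the frame of cradle between -0.022 and 0.022 m and y of pillar_1 in the frame of cradle between -0.004 and 0.066 m and z of pillar_1 in the frame of cradle between 0.034 and 0.056 m and angle between the x axis of each of pillar_1, pillar_2, pillar_3 and the x axis of cradle, either way round below 0.15 rad and linear speed of each of pillar_1, pillar_2, pillar_3 below 0.02 m/s and (horizontal distance between pillar_1 and pillar_2 below 0.031 m or horizontal distance between pillar_1 and pillar_3 below 0.031 m) and x of pillar_2 in the frame of cradle between -0.022 and 0.022 m and y of pillar_2 in the frame of cradle between -0.004 and 0.066 m and z of pillar_2 in the frame of cradle between 0.034 and 0.056 m and (horizontal distance between pillar_2 and pillar_1 below 0.031 m or horizontal distance between pillar_2 and pillar_3 below 0.031 m) and x of pillar_3 in the frame of cradle between -0.022 and 0.022 m and y of pillar_3 in the frame of cradle between -0.004 and 0.066 m and z of pillar_3 in the frame of cradle between 0.034 and 0.056 m and (horizontal distance between pillar_3 and pillar_1 below 0.031 m or horizontal distance between pillar_3 and pillar_2 below 0.031 m) and y of any of pillar_1, pillar_2, pillar_3 in the frame of cradle above 0.047 m), for 0.2 s.
2. the chock sits on the rails against the last pillar (all of step 1 and x of chock in the frame of cradle between -0.022 and 0.022 m and y of chock in the frame of cradle between -0.07 and 0.022 m and z of chock in the frame of cradle between 0.024 and 0.05 m and angle between chock's own z axis and vertical below 0.25 rad and angle between the x axis of chock and the x axis of cradle, either way round below 0.2 rad and linear speed of chock below 0.02 m/s and (horizontal distance between chock and pillar_1 below 0.036 m or horizontal distance between chock and pillar_2 below 0.036 m or horizontal distance between chock and pillar_3 below 0.036 m)), for 0.2 s.
At the end, for the whole second after the job is handed in: Pillars at rest in the cradle (22 mm off centre, 0.15 rad), touching (axes < 31 mm apart), first at the stop; chock flat on the rails (22 mm, 0.2 rad), centre < 36 mm from a pillar; a plate at rest on each mat (12 mm, 0.16 rad); thin and thick bars moved < 20 mm (all of step 2 and ((horizontal distance between plate_1 and mat_near below 0.012 m and (angle between the x axis of plate_1 and the x axis of mat_near, either way round below 0.16 rad or angle between the x axis of plate_1 and the y axis of mat_near, either way round below 0.16 rad) and angle between plate_1's own z axis and vertical below 0.08 rad and linear speed of plate_1 below 0.02 m/s and height (world z) of plate_1 below 0.006 m) or (horizontal distance between plate_2 and mat_near below 0.012 m and (angle between the x axis of plate_2 and the x axis of mat_near, either way round below 0.16 rad or angle between the x axis of plate_2 and the y axis of mat_near, either way round below 0.16 rad) and angle between plate_2's own z axis and vertical below 0.08 rad and linear speed of plate_2 below 0.02 m/s and height (world z) of plate_2 below 0.006 m)) and ((horizontal distance between plate_1 and mat_far below 0.012 m and (angle between the x axis of plate_1 and the x axis of mat_far, either way round below 0.16 rad or angle between the x axis of plate_1 and the y axis of mat_far, either way round below 0.16 rad) and angle between plate_1's own z axis and vertical below 0.08 rad and linear speed of plate_1 below 0.02 m/s and height (world z) of plate_1 below 0.006 m) or (horizontal distance between plate_2 and mat_far below 0.012 m and (angle between the x axis of plate_2 and the x axis of mat_far, either way round below 0.16 rad or angle between the x axis of plate_2 and the y axis of mat_far, either way round below 0.16 rad) and angle between plate_2's own z axis and vertical below 0.08 rad and linear speed of plate_2 below 0.02 m/s and height (world z) of plate_2 below 0.006 m)) and distance of each of thin_bar, thick_bar from where it was at the start of the episode below 0.02 m).
It fails at once if a bystander is moved more than 50 mm (distance of any of carton_a, carton_b, carton_c, mug, tape_roll, screwdriver from where it was at the start of the episode above 0.05 m).
It fails at once if a plate is tipped up or lifted off the bench (angle between any of plate_1, plate_2's own z axis and vertical above 0.3 rad or height (world z) of any of plate_1, plate_2 above 0.03 m).
Of pillar_1, pillar_2, pillar_3 only 2 to 3 are there at a start; the rules pass over those that are not, and their reading is None.
At some moment in a run one of plate_1, plate_2 may be knocked a few centimetres aside while the robot is not near it.
It also fails if it takes over 210 s, if anything falls off the work surface, if the arm or the gripper's body presses on something with over 40 N, if the wrist force passes 120 N, or if a joint passes its speed limit or range.

## Robot

A 6-joint arm with a two-finger parallel gripper is mounted at the origin on the work surface. World frame = base frame: x ahead of the robot, y to its left, z up, the work surface at z = 0. Lengths are in m, angles in degrees, forces in N, time in s.
With the tool pointing down it reaches from about 0.4 to 0.825 m from the base axis. Payload 7 kg.
Tool frame: the origin (TCP) lies between the finger pads; the fingertips stand 19 mm ahead of it and the grasp point (between the pads) is the TCP; z points along the fingers, y is the line along which they close (so a half turn about z gives the same grasp; the last joint's range is limited). The gripper opens to 88 mm and grips with 3 to 60 N. Pads are 19 mm wide; open, the fingers measure 130 mm over their backs; the gripper's body (78 mm by 193 mm) begins 47 mm behind the grasp point.
Start: joints at [84.116, 20.546, 0.682, 0, -70.136, -16.507], TCP at [0.257, 0.624, 0.246] pointing down, gripper open.
Joint ranges: [-176.03, 176.03], [-82.01, 121.73], [-58.28, 71.71], [-173.87, 95.51], [-174.79, -0.11], [-173.66, 173.66]. Speed limits (degrees/s): [136.94, 136.94, 172.46, 180, 180, 180].

## Interface

Orientations are given as [roll, pitch, yaw] about the fixed x, y, z axes, in that order (R = Rz(yaw) Ry(pitch) Rx(roll)).
In Python, from plant import r gives the robot as it stands. The module is installed in compiled form; this text tells all that it offers.
- The arm moves only by the shell command python3 -m pendant 'ROWS' [OPENING] [FORCE]. ROWS is JSON, a list of rows, each a list of 6 numbers: the shift along the tool's x, y, z in mm, then the turn, a rotation vector about the tool's x, y, z in rad. In form: [[tx, ty, tz, wx, wy, wz], ...]. A call has 1 to 20 rows; each row is the pose to reach, as a shift and turn from the pose commanded when the call began, along the tool's axes at that moment; what a row does not reach only later rows make up. A row lasts 1/8 s, in which the tool goes at most 62.5 mm and 10.7 degrees, less where a joint would pass 70% of its speed; a pose out of reach is approached as far as the arm can. A call with a gripper value outside its range is refused whole. OPENING is the finger opening in mm, from 0 to 87.6, set as the call begins (- or left out, the last holds). The fingers move at their own pace and stop on an object; FORCE is the grip in N (left out, the last holds). Time passes only in rows, so rows that repeat a pose let the fingers close. It gives the time, the measured TCP pose, the force, the opening and the grip force at its end, in the units of the state.
- r.get_state(): the state, without advancing time (a new reading comes with each control period).
- r.capture(name): name is "scene" or "top"; returns the picture (420x560x3 uint8, red, green, blue); there is no depth.
- r.camera_params(name): a dict with "mtx" (3x3 intrinsics, pixels), "rvec" (rotation vector, rad) and "tvec" (3), from world to camera coordinates, as OpenCV has them. Camera axes: x right, y down, z forward; pixel columns grow to the right and rows downward; lengths in m; the calibration is good to about 2 mm. A picture is of the moment at which its call begins. camera_params takes no time and is no camera call.
- r.close_job(): hands the job in; it is judged then, once.
The state is a dict: "time_s": time; "joints": joint angles; "qd": joint speeds; "joint_torque": joint torques, N m; "tcp_pos": TCP position; "eef_rot": TCP orientation; "contact_force": force on the tool from outside, world axes, zero at the start; "moment": the same for the moment, N m; "gripper_width": finger opening in m; "gripper_force": force on a finger pad.
Only numpy, scipy, OpenCV 4.12 (cv2) and the standard library are available. Lean on these libraries where they do the work, as an engineer would, in place of code of your own. Each camera call takes 0.05 s, during which the arm holds its last target. There are 200 camera calls.

## Working session

There is one attempt and no reset: what is moved stays moved. The work goes in short steps, Python scripts to look and compute and a shell command to move; the robot and the scene stay as the last step left them, time stands still between calls to the robot, and variables do not carry over. Pictures are saved under pics/ and viewed, at most 14 in all, crops included, and the job is handed in when it is done.

```bash
mkdir -p pics; cat > h.py <<'E'
import numpy as np, cv2
from plant import r
def save(n,f):
    im=r.capture(n); cv2.imwrite(f,im[:,:,::-1]); return im
def ray(n,px):
    p=r.camera_params(n); R=cv2.Rodrigues(np.array(p['rvec'],float))[0]; t=np.array(p['tvec'],float).ravel()
    K=np.array(p['mtx'],float); d=R.T@np.linalg.inv(K)@np.array([px[0],px[1],1.]); return -R.T@t,d
def onz(n,px,z):
    c,d=ray(n,px); return c+d*(z-c[2])/d[2]
def proj(n,P):
    p=r.camera_params(n); return cv2.projectPoints(np.array(P,float).reshape(-1,1,3),np.array(p['rvec'],float),np.array(p['tvec'],float),np.array(p['mtx'],float),None)[0].reshape(-1,2)
E
python3 - <<'E'
from h import *
for n in('top','scene'):
    im=save(n,f'pics/{n}0.png'); print(n,ray(n,(280,210)))
print(r.get_state())
E
```

```text
top (array([ 0.42825468, -0.01496773,  1.26384277]), array([ 0.09124156,  0.00290679, -0.99590189]))
scene (array([ 1.46812782, -0.86399413,  1.24605062]), array([-0.53627081,  0.52233126, -0.66335636]))
{'time_s': 0.1, 'joints': array([ 8.41164480e+01,  2.05862507e+01,  6.38027046e-01, -2.03819578e-02,
       -7.01362333e+01, -1.65059879e+01]), 'qd': array([ 0.01241271, -0.03067974,  0.11528866,  0.06081621, -0.02470237,
       -0.00171269]), 'joint_torque': array([-1.50551237e-03, -5.84165347e+01,  2.93751669e+01,  7.01561987e+00,
        1.01766887e-02, -3.95535449e-05]), 'tcp_pos': array([0.25696807, 0.62370939, 0.24471267]), 'eef_rot': array([ 1.79913579e+02, -5.62630817e-03, -2.23964753e+01]), 'contact_force': array([-0.5520507 ,  0.0032746 , -0.34227693]), 'moment': array([-0.0173258 , -0.07897758,  0.07590891]), 'gripper_force': 0.0, 'gripper_width': 0.08801156856059454}
```

View pics/top0.png

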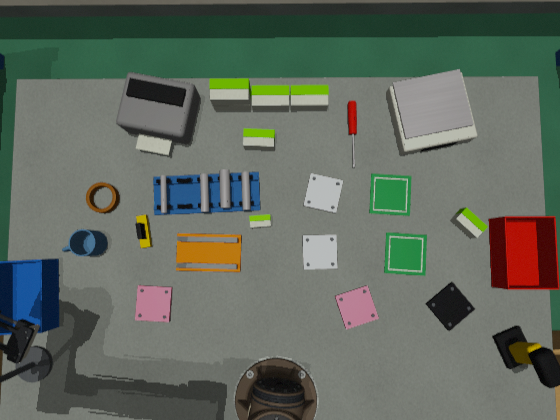

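View pics/scene0.png

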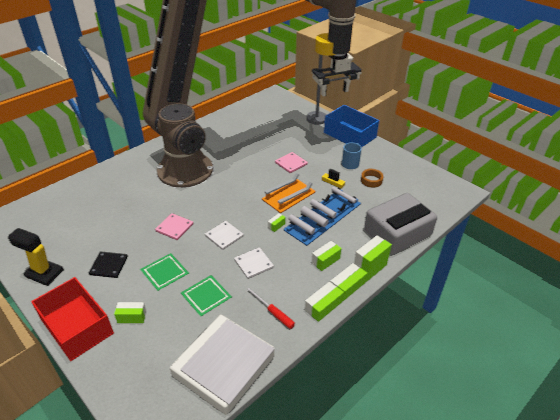

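The top view (up = +x, left = +y) shows these items:
- Rack at about (206,192), with bars at columns 164, 205, 225 and 246. The notch at 184 is empty.
- Cradle at (209,252) and chock at (143,231).
- White plates at (323,193) and (320,252), and mats at (390,194) and (405,254). The pink and black plates are look-alikes.

Next I'll measure these, and the bar widths.

```bash
cat >> h.py <<'E'
def blob(im,mask,roi,z,n='top'):
    m=np.zeros(mask.shape,np.uint8); x0,y0,x1,y1=roi; m[y0:y1,x0:x1]=mask[y0:y1,x0:x1]*255
    c=max(cv2.findContours(m,cv2.RETR_EXTERNAL,cv2.CHAIN_APPROX_NONE)[0],key=cv2.contourArea).reshape(-1,2)
    W=np.array([onz(n,p,z)[:2] for p in c],np.float32)*1000
    (cx,cy),(w,h),a=cv2.minAreaRect(W); 
    return np.round([cx,cy,w,h,a],1)
def masks(im):
    hsv=cv2.cvtColor(im,cv2.COLOR_RGB2HSV); H,S,V=[hsv[:,:,i].astype(int) for i in range(3)]
    return dict(green=(H>50)&(H<80)&(S>100),orange=(H>8)&(H<22)&(S>130)&(V>110),yellow=(H>20)&(H<33)&(S>150)&(V>120),blue=(H>100)&(H<120)&(S>130),white=(S<30)&(V>195))
E
python3 - <<'E'
from h import *
im=cv2.imread('pics/top0.png')[:,:,::-1].copy(); M=masks(im)
print('mats',blob(im,M['green'],(365,170,415,218),0),blob(im,M['green'],(380,230,432,280),0))
for roi in((300,168,350,218),(295,228,345,276)): print('plate',blob(im,M['white'],roi,.012))
print('cradle',blob(im,M['orange'],(165,225,250,280),.008))
print('chock',blob(im,M['yellow'],(130,205,160,255),.02))
print('rack',blob(im,M['blue'],(145,165,265,220),.008))
g=im.mean(2)
for row in (186,192,198): print(row,g[row,155:258].astype(int).tolist())
print(im[193,323],im[252,320],im[252,345])
cv2.imwrite('pics/rack.png',cv2.resize(im[165:275,125:275,::-1],None,fx=5,fy=5,interpolation=cv2.INTER_CUBIC))
E
```

```text
mats [ 591.1 -339.1  120.5  119.    86.4] [ 414.9 -379.5  120.1  118.9   86.1]Traceback (most recent call last):
  File "<stdin>", line 4, in <module>
  File "h.py", line 14, in blob
    c=max(cv2.findContours(m,cv2.RETR_EXTERNAL,cv2.CHAIN_APPROX_NONE)[0],key=cv2.contourArea).reshape(-1,2)
      ~~~^^^^^^^^^^^^^^^^^^^^^^^^^^^^^^^^^^^^^^^^^^^^^^^^^^^^^^^^^^^^^^^^^^^^^^^^^^^^^^^^^^^^
ValueError: max() iterable argument is empty
```

```bash
python3 - <<'E'
from h import *
im=cv2.imread('pics/top0.png')[:,:,::-1].copy(); M=masks(im)
print(im[200,330],im[252,320],im[252,345])
M['white']=im.min(2)>(int(im[252,315].min())+int(im[252,347].min()))/2
for roi in((300,168,350,218),(295,228,345,276)): print('plate',blob(im,M['white'],roi,.012))
print('cradle',blob(im,M['orange'],(165,225,250,280),.008))
print('chock',blob(im,M['yellow'],(130,205,160,255),.02))
print('rack',blob(im,M['blue'],(145,165,265,220),.008))
g=im.mean(2)
for row in (184,192,198): print(row,g[row,158:254].astype(int).tolist())
cv2.imwrite('pics/rack.png',cv2.resize(im[165:275,125:275,::-1],None,fx=5,fy=5,interpolation=cv2.INTER_CUBIC))
E
```

```text
[184 187 188] [184 187 187] [123 127 119]
plate [ 595.5 -138.5   98.3   98.1   77.2]
plate [ 419.7 -127.8   99.    98.9    0. ]
cradle [419.3 200.  189.3 109.3  88.7]
chock [480.7 390.5  95.3  28.6  10. ]
rack [591.3 277.4 114.  101.4   1.2]
184 [32, 32, 76, 143, 154, 152, 136, 116, 55, 37, 34, 39, 43, 44, 45, 51, 73, 72, 73, 74, 72, 73, 73, 74, 73, 73, 75, 76, 75, 73, 75, 76, 75, 75, 74, 87, 88, 86, 89, 88, 88, 89, 103, 132, 146, 159, 154, 142, 124, 107, 48, 43, 77, 77, 89, 88, 90, 89, 89, 90, 89, 86, 117, 130, 141, 152, 160, 152, 136, 125, 111, 84, 41, 75, 76, 89, 89, 90, 89, 89, 91, 89, 88, 74, 117, 140, 152, 164, 153, 135, 117, 78, 43, 79, 89, 89]
192 [89, 89, 96, 140, 152, 157, 137, 114, 64, 38, 38, 42, 76, 88, 89, 88, 87, 87, 89, 87, 89, 89, 87, 88, 87, 88, 87, 88, 86, 87, 87, 88, 87, 88, 86, 87, 87, 86, 89, 87, 90, 87, 87, 128, 146, 158, 161, 145, 127, 108, 59, 40, 41, 77, 77, 90, 90, 88, 90, 89, 88, 91, 111, 128, 140, 152, 163, 156, 140, 127, 113, 87, 40, 43, 78, 79, 90, 91, 91, 90, 90, 89, 88, 93, 118, 135, 150, 163, 159, 139, 121, 96, 46, 77, 90, 89]
198 [87, 87, 95, 137, 152, 149, 139, 116, 80, 39, 38, 44, 76, 88, 89, 89, 88, 88, 88, 89, 89, 88, 88, 89, 89, 89, 89, 89, 89, 87, 88, 88, 87, 88, 86, 89, 87, 88, 89, 86, 88, 89, 88, 127, 145, 157, 167, 148, 130, 109, 73, 39, 41, 78, 90, 90, 89, 91, 90, 90, 90, 90, 101, 127, 138, 151, 162, 157, 142, 129, 113, 90, 47, 44, 80, 78, 89, 90, 89, 89, 91, 90, 91, 92, 107, 132, 149, 160, 161, 143, 125, 103, 45, 43, 77, 89]
```

View pics/rack.png

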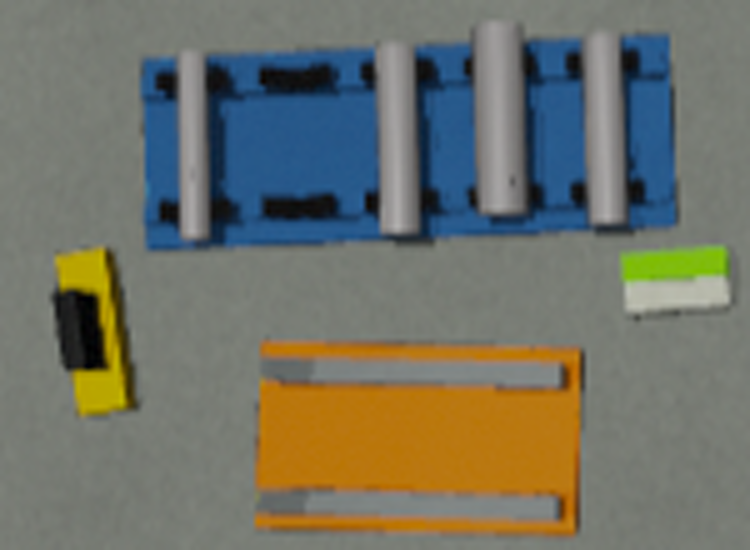

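The bars are about 6, 7.5, 9.5 and 8 px wide at columns 163, 205, 225 and 246, which makes them thin, 24 mm, thick and 24 mm. So there are two pillars, at columns 205 and 246. The darker stop ends of the cradle are at its left end (+y). I'll measure the bars and the chock tab, and write a planner that gives the tool-frame shift.

```bash
cat >> h.py <<'E'
from scipy.spatial.transform import Rotation as Ro
def plan(*goals):
    "goals: (x,y,z mm, yaw deg[, world-x tilt deg]); prints rows from the present pose"
    s=r.get_state(); p=s['tcp_pos']*1000; R=Ro.from_euler('xyz',s['eef_rot'],degrees=True)
    for g in goals:
        G=Ro.from_euler('xyz',[180,0,g[3]],degrees=True)
        if len(g)>4: G=Ro.from_euler('x',g[4],degrees=True)*G
        print(g,np.round(R.inv().apply(np.array(g[:3])-p),1).tolist(),np.round((R.inv()*G).as_rotvec(),3).tolist())
E
python3 - <<'E'
from h import *
im=cv2.imread('pics/top0.png')[:,:,::-1].copy(); M=masks(im)
hsv=cv2.cvtColor(im,cv2.COLOR_RGB2HSV); bar=(hsv[:,:,1]<60)&(im.min(2)>92)
g=cv2.medianBlur(im,3)
for x0,x1,z in((158,170,.037),(199,212,.041),(218,232,.045),(240,252,.041)):
    print('bar',blob(im,bar,(x0,172,x1,213),z))
pts=np.argwhere(M['blue'][165:220,145:265])[:,::-1]+[145,165]
W=np.array([onz('top',p,.008)[:2]*1000 for p in pts],np.float32); print('rack',cv2.minAreaRect(W))
k=(im.max(2)<45); print('tab',blob(im,k,(132,215,147,245),.059))
# scene-view cross-check of cradle, chock, mats
sc=cv2.imread('pics/scene0.png')[:,:,::-1].copy(); S=masks(sc)
print('sc cradle',blob(sc,S['orange'],(255,170,325,215),.008,'scene'),'chock',blob(sc,S['yellow'],(315,165,350,192),.02,'scene'))
print('sc mats',blob(sc,S['green'],(135,250,192,290),0,'scene'),blob(sc,S['green'],(178,274,236,318),0,'scene'))
E
```

```text
bar [594.  327.7 117.7  32.2   1.2]
bar [594.6 206.7  35.  113.9  89.9]
bar [599.9 151.5 103.1  29.1   2.6]
bar [597.5  89.9 109.3  23.2   3.5]Traceback (most recent call last):
  File "<stdin>", line 8, in <module>
  File "h.py", line 9, in onz
    c,d=ray(n,px); return c+d*(z-c[2])/d[2]
        ~~~^^^^^^
  File "h.py", line 6, in ray
    p=r.camera_params(n); R=cv2.Rodrigues(np.array(p['rvec'],float))[0]; t=np.array(p['tvec'],float).ravel()
ValueError: time passes only in moves, steps and waits
```

```bash
python3 - <<'E'
s=open('h.py').read()
s=s.replace("def save","_C={}\ndef cam(n):\n    if n not in _C: _C[n]=r.camera_params(n)\n    return _C[n]\ndef save",1).replace("p=r.camera_params(n)","p=cam(n)")
open('h.py','w').write(s)
E
python3 - <<'E'
from h import *
im=cv2.imread('pics/top0.png')[:,:,::-1].copy(); M=masks(im)
hsv=cv2.cvtColor(im,cv2.COLOR_RGB2HSV); bar=(hsv[:,:,1]<60)&(im.min(2)>104)
for x0,x1,z in((158,170,.037),(199,212,.041),(218,232,.045),(240,252,.041)):
    print('bar',blob(im,bar,(x0,176,x1,211),z))
pts=np.argwhere(M['blue'][165:220,145:265])[:,::-1]+[145,165]
W=np.array([onz('top',p,.008)[:2]*1000 for p in pts],np.float32); print('rack',cv2.minAreaRect(W))
k=(im.max(2)<45); print('tab',blob(im,k,(132,215,147,245),.059))
sc=cv2.imread('pics/scene0.png')[:,:,::-1].copy(); S=masks(sc)
print('sc cradle',blob(sc,S['orange'],(255,170,325,215),.008,'scene'),'chock',blob(sc,S['yellow'],(315,165,350,192),.02,'scene'))
print('sc mats',blob(sc,S['green'],(135,250,192,290),0,'scene'),blob(sc,S['green'],(178,274,236,318),0,'scene'))
E
```

```text
bar [590.9 330.5 100.   14.6   1.2]
bar [590.2 209.  100.2  20.1   2.6]
bar [5.939e+02 1.503e+02 9.040e+01 2.320e+01 5.000e-01]
bar [591.5  89.1  96.9  19.9   2.7]
rack ((593.9734497070312, 208.57406616210938), (114.0709457397461, 315.2398986816406), 2.5942742824554443)
tab [480.  385.1  44.7  22.4  10.9]
sc cradle [421.9 197.5 192.7 118.8  88.5] chock [491.2 382.1  99.5  46.2  10.1]
sc mats [ 416.6 -379.7  118.6  119.4   86. ] [ 592.7 -339.2  119.3  119.4   86.5]
```

The two views agree to about 2 mm. The rack is at (594, 208.5) with yaw 2.6°, so the pillars sit at (594, 208) and (599, 89), which matches their blobs. The cradle is at (420, 199) with yaw −1.4°, and the chock at (480.5, 390) with yaw 10°.

```bash
python3 -c "
from h import *
plan((594,208.5,130,2.6),(594,208.5,41,2.6))"
```

```text
(594, 208.5, 130, 2.6) [469.8, 255.3, 115.1] [0.002, 0.0, -0.436]
(594, 208.5, 41, 2.6) [469.8, 255.2, 204.1] [0.002, 0.0, -0.436]
```

```bash
python3 -m pendant '[[50,27,10,0,0,-0.05],[100,54,20,0,0,-0.1],[150,81,30,0,0,-0.15],[200,108,45,0,0,-0.2],[250,135,60,0,0,-0.25],[300,162,75,0,0,-0.3],[350,190,90,0,0,-0.35],[400,217,105,0,0,-0.4],[440,240,115,0,0,-0.436],[470,255,115,0,0,-0.436],[470,255,115,0,0,-0.436],[470,255,115,0,0,-0.436],[470,255,115,0,0,-0.436]]' 36 20; python3 -c "
from h import *
plan((594,208.5,41,2.6))"
```

```text
time_s: 1.72
tcp_pos: [0.594, 0.2101, 0.1306]
eef_rot: [-180.0, 0.0, 2.7]
contact_force: [-0.1, 0.5, 0.1]
gripper_width: 0.036
gripper_force: 0.0
(594, 208.5, 41, 2.6) [-0.1, 1.6, 89.6] [-0.0, 0.0, 0.001]
```

```bash
python3 -m pendant '[[0,1.5,30,0,0,0],[0,1.5,60,0,0,0],[0,1.5,78,0,0,0],[0,1.5,88,0,0,0],[0,1.5,89,0,0,0],[0,1.5,89,0,0,0]]' && python3 -m pendant '[[0,0,0,0,0,0],[0,0,0,0,0,0],[0,0,0,0,0,0],[0,0,0,0,0,0],[0,0,0,0,0,0]]' 0 25 && python3 -m pendant '[[0,0,-25,0,0,0],[0,0,-50,0,0,0],[0,0,-80,0,0,0],[0,0,-89,0,0,0],[0,0,-89,0,0,0]]'; python3 -c "
from h import *
a=np.radians(-1.4);c=lambda x,y:(420+x*np.cos(a)-y*np.sin(a),199+x*np.sin(a)+y*np.cos(a))
print(c(0,53),c(0,-6))
x,y=c(0,53)
plan((x,y,130,-1.4),(x,y,46,-1.4))"
```

```text
time_s: 2.48
tcp_pos: [0.5951, 0.2082, 0.0424]
eef_rot: [-180.0, -0.1, 2.6]
contact_force: [0.9, 0.8, 0.3]
gripper_width: 0.0359
gripper_force: 0.0
time_s: 3.1
tcp_pos: [0.595, 0.2062, 0.0424]
eef_rot: [179.9, -0.0, 2.6]
contact_force: [2.0, -6.6, 3.7]
gripper_width: 0.0234
gripper_force: 25.0
time_s: 3.72
tcp_pos: [0.5944, 0.2078, 0.1304]
eef_rot: [-180.0, -0.0, 2.6]
contact_force: [0.0, 0.8, -4.7]
gripper_width: 0.0231
gripper_force: 25.0
(np.float64(421.2949054420906), np.float64(251.9841789584027)) (np.float64(419.85340693108407), np.float64(193.0017910613129))
(np.float64(421.2949054420906), np.float64(251.9841789584027), 130, -1.4) [-171.0, -51.9, 0.5] [-0.001, -0.0, 0.069]
(np.float64(421.2949054420906), np.float64(251.9841789584027), 46, -1.4) [-171.0, -51.9, 84.5] [-0.001, -0.0, 0.069]
```

```bash
python3 -m pendant '[[-40,-12,0,0,0,0.02],[-80,-24,0,0,0,0.04],[-120,-37,0,0,0,0.06],[-160,-48,0,0,0,0.069],[-171,-52,0,0,0,0.069],[-171,-52,0,0,0,0.069],[-171,-52,30,0,0,0.069],[-171,-52,60,0,0,0.069],[-171,-52,76,0,0,0.069],[-171,-52,82,0,0,0.069],[-171,-52,84,0,0,0.069],[-171,-52,84,0,0,0.069],[-171,-52,84,0,0,0.069]]'; python3 -c "
from h import *
plan((421.3,252,45,-1.4))"
```

```text
time_s: 5.35
tcp_pos: [0.4218, 0.2523, 0.0472]
eef_rot: [-179.9, -0.0, -1.4]
contact_force: [-0.8, 0.0, -3.6]
gripper_width: 0.0231
gripper_force: 25.0
(421.3, 252, 45, -1.4) [-0.5, 0.4, 2.2] [-0.001, -0.001, 0.001]
```

```bash
python3 -m pendant '[[0,0,1,0,0,0],[0,0,2,0,0,0],[0,0,2.5,0,0,0],[0,0,2.5,0,0,0],[0,0,2.5,0,0,0]]' && python3 -m pendant '[[0,0,0,0,0,0],[0,0,0,0,0,0],[0,0,0,0,0,0],[0,0,0,0,0,0]]' 36 && python3 -m pendant '[[0,0,-10,0,0,0],[0,0,-25,0,0,0],[0,0,-50,0,0,0],[0,0,-85,0,0,0],[0,0,-85,0,0,0]]'; python3 - <<'E'
from h import *
plan((599.4,88.7,130,2.6),(599.4,88.7,41,2.6))
im=save('top','pics/t1.png')
cv2.imwrite('pics/t1c.png',cv2.resize(im[165:275,125:275,::-1],None,fx=4,fy=4,interpolation=cv2.INTER_CUBIC))
E
```

```text
time_s: 5.98
tcp_pos: [0.4215, 0.252, 0.0442]
eef_rot: [-180.0, -0.0, -1.4]
contact_force: [-1.4, -0.7, -0.5]
gripper_width: 0.0233
gripper_force: 25.0
time_s: 6.48
tcp_pos: [0.4215, 0.252, 0.0441]
eef_rot: [-180.0, -0.0, -1.4]
contact_force: [0.3, -0.2, -0.4]
gripper_width: 0.0359
gripper_force: 0.0
time_s: 7.1
tcp_pos: [0.4228, 0.2534, 0.1323]
eef_rot: [-179.7, -0.2, -1.3]
contact_force: [-0.5, -0.1, -0.1]
gripper_width: 0.0363
gripper_force: 0.0
(599.4, 88.7, 130, 2.6) [180.4, 160.6, 2.3] [-0.004, -0.004, -0.069]
(599.4, 88.7, 41, 2.6) [180.1, 161.0, 91.3] [-0.004, -0.004, -0.069]
```

```bash
python3 -m pendant '[[40,36,0,0,0,-0.02],[80,72,0,0,0,-0.04],[120,108,0,0,0,-0.06],[160,142,0,0,0,-0.069],[179,160,0,0,0,-0.069],[179,160,0,0,0,-0.069],[179,160,30,0,0,-0.069],[179,160,60,0,0,-0.069],[179,160,60,0,0,-0.069]]'; python3 -c "
from h import *
plan((598.5,88.7,41,2.6))"
```

```text
time_s: 8.28
tcp_pos: [0.5941, 0.0875, 0.0666]
eef_rot: [179.9, 0.3, 2.6]
contact_force: [0.9, -0.0, 0.7]
gripper_width: 0.0361
gripper_force: 0.0
(598.5, 88.7, 41, 2.6) [4.5, -1.0, 25.6] [0.002, 0.005, 0.0]
```

View pics/t1c.png

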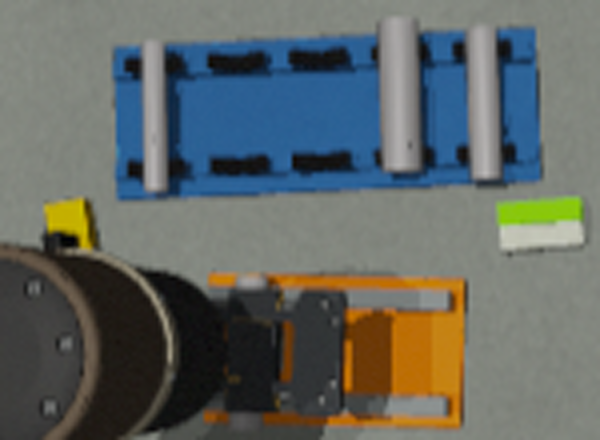

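The middle notch is now empty, the thick bar at (400,95) and second pillar at (484,102) in the crop are undisturbed, and the first pillar's end shows in the cradle at (250,280).

```bash
python3 -m pendant '[[4,-1,12,0,0,0],[4,-1,22,0,0,0],[4,-1,25,0,0,0],[4,-1,25,0,0,0]]' && python3 -m pendant '[[0,0,0,0,0,0],[0,0,0,0,0,0],[0,0,0,0,0,0],[0,0,0,0,0,0],[0,0,0,0,0,0]]' 0 25 && python3 -m pendant '[[0,0,-25,0,0,0],[0,0,-50,0,0,0],[0,0,-80,0,0,0],[0,0,-89,0,0,0],[0,0,-89,0,0,0]]'; python3 -c "
from h import *
plan((419.9,193,130,-1.4),(419.9,193,52,-1.4))"
```

```text
time_s: 8.78
tcp_pos: [0.6005, 0.0889, 0.044]
eef_rot: [180.0, 0.0, 2.6]
contact_force: [-1.1, -0.1, -0.4]
gripper_width: 0.0362
gripper_force: 0.0
time_s: 9.4
tcp_pos: [0.6008, 0.0867, 0.0449]
eef_rot: [179.9, 0.0, 2.6]
contact_force: [1.9, -11.5, 3.1]
gripper_width: 0.0231
gripper_force: 25.0
time_s: 10.02
tcp_pos: [0.6003, 0.089, 0.1329]
eef_rot: [-180.0, -0.0, 2.6]
contact_force: [-0.0, 0.9, -4.5]
gripper_width: 0.0234
gripper_force: 25.0
(419.9, 193, 130, -1.4) [-175.6, -112.0, 3.0] [-0.001, -0.0, 0.069]
(419.9, 193, 52, -1.4) [-175.6, -111.9, 81.0] [-0.001, -0.0, 0.069]
```

```bash
python3 -m pendant '[[-40,-26,0,0,0,0.02],[-80,-52,0,0,0,0.04],[-120,-78,0,0,0,0.06],[-160,-104,0,0,0,0.069],[-174,-112,0,0,0,0.069],[-174,-112,0,0,0,0.069],[-174,-112,30,0,0,0.069],[-174,-112,60,0,0,0.069],[-174,-112,72,0,0,0.069],[-174,-112,77,0,0,0.069],[-174,-112,79,0,0,0.069],[-174,-112,79,0,0,0.069],[-174,-112,79,0,0,0.069]]'; python3 -c "
from h import *
plan((419.9,193,52,-1.4))"
```

```text
time_s: 11.65
tcp_pos: [0.422, 0.1933, 0.0547]
eef_rot: [-179.9, -0.1, -1.4]
contact_force: [0.1, 0.0, -3.0]
gripper_width: 0.0233
gripper_force: 25.0
(419.9, 193, 52, -1.4) [-2.1, 0.4, 2.7] [-0.001, -0.001, 0.001]
```

```bash
python3 -m pendant '[[0,0,1,0,0,0],[0,0,2,0,0,0],[0,0,2.5,0,0,0],[0,0,2.5,0,0,0],[0,0,2.5,0,0,0]]' && python3 -m pendant '[[0,0,0,0,0,0],[0,0,0,0,0,0],[0,0,0,0,0,0],[0,0,0,0,0,0],[0,0,0,0,0,0]]' 34 && python3 -m pendant '[[0,0,-6,0,0,0],[0,0,-15,0,0,0],[0,0,-30,0,0,0],[0,0,-60,0,0,0],[0,0,-100,0,0,0],[0,0,-100,0,0,0]]'; python3 -c "
from h import *
plan((480.5,390,150,10),(480.5,390,46,10))"
```

```text
time_s: 12.28
tcp_pos: [0.4218, 0.1932, 0.0525]
eef_rot: [-180.0, -0.0, -1.3]
contact_force: [-3.8, -0.8, 9.6]
gripper_width: 0.0234
gripper_force: 25.0
time_s: 12.9
tcp_pos: [0.4218, 0.1931, 0.0516]
eef_rot: [-180.0, -0.0, -1.4]
contact_force: [0.4, 0.3, 0.6]
gripper_width: 0.034
gripper_force: 0.3
time_s: 13.65
tcp_pos: [0.4231, 0.1943, 0.1551]
eef_rot: [-179.7, -0.3, -1.3]
contact_force: [0.2, 0.8, -0.2]
gripper_width: 0.034
gripper_force: 0.0
(480.5, 390, 150, 10) [52.8, -197.0, 6.3] [-0.004, -0.005, -0.198]
(480.5, 390, 46, 10) [52.3, -196.5, 110.3] [-0.004, -0.005, -0.198]
```

Next I move above the chock, which also clears the view of the cradle for a check.

```bash
python3 -m pendant '[[13,-49,0,0,0,-0.05],[26,-98,0,0,0,-0.1],[39,-147,0,0,0,-0.15],[52,-190,0,0,0,-0.198],[52,-196,0,0,0,-0.198],[52,-196,0,0,0,-0.198],[52,-196,0,0,0,-0.198]]'; python3 - <<'E'
from h import *
plan((480.5,390,46,10))
a=save('top','pics/t2.png');b=save('scene','pics/s2.png')
cv2.imwrite('pics/c2.png',np.hstack([cv2.resize(a[220:285,155:255,::-1],(400,260),interpolation=cv2.INTER_CUBIC),cv2.resize(b[160:225,250:350,::-1],(400,260),interpolation=cv2.INTER_CUBIC)]))
E
```

```text
time_s: 14.52
tcp_pos: [0.4779, 0.3865, 0.1516]
eef_rot: [180.0, 0.0, 9.9]
contact_force: [-0.1, -0.3, 0.2]
gripper_width: 0.034
gripper_force: 0.0
(480.5, 390, 46, 10) [3.2, -3.0, 105.6] [0.0, 0.001, -0.001]
```

View pics/c2.png

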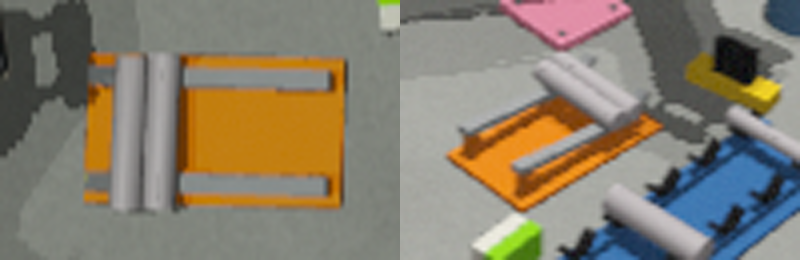

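Both pillars lie side by side against the stop, at crop columns 130 and 163 (about 24 mm apart), centred on the rails. Next I grasp the chock.

```bash
python3 -m pendant '[[3,-3,30,0,0,0],[3,-3,60,0,0,0],[3,-3,90,0,0,0],[3,-3,103,0,0,0],[3,-3,105,0,0,0],[3,-3,105,0,0,0]]' && python3 -m pendant '[[0,0,0,0,0,0],[0,0,0,0,0,0],[0,0,0,0,0,0],[0,0,0,0,0,0],[0,0,0,0,0,0],[0,0,0,0,0,0]]' 0 25 && python3 -m pendant '[[0,0,-25,0,0,0],[0,0,-50,0,0,0],[0,0,-80,0,0,0],[0,0,-100,0,0,0],[0,0,-100,0,0,0],[0,0,-100,0,0,0]]'; python3 - <<'E'
from h import *
s=r.get_state(); print(s['tcp_pos'])
a=np.radians(-1.4);c=lambda x,y:(420+x*np.cos(a)-y*np.sin(a),199+x*np.sin(a)+y*np.cos(a))
x,y=c(0,0)
for t in(6,-6): plan((x,y,150,-1.4,t))
a=save('top','pics/t3.png');b=save('scene','pics/s3.png')
cv2.imwrite('pics/c3.png',cv2.resize(b[130:210,300:400,::-1],(500,400),interpolation=cv2.INTER_CUBIC))
E
```

```text
time_s: 15.38
tcp_pos: [0.4812, 0.3916, 0.0476]
eef_rot: [-179.9, -0.1, 10.0]
contact_force: [-0.6, -0.6, -0.3]
gripper_width: 0.034
gripper_force: 0.0
time_s: 16.12
tcp_pos: [0.4809, 0.3912, 0.0472]
eef_rot: [-180.0, -0.0, 10.0]
contact_force: [-2.3, -1.8, 6.8]
gripper_width: 0.0137
gripper_force: 25.0
time_s: 16.88
tcp_pos: [0.4802, 0.3907, 0.1453]
eef_rot: [180.0, 0.1, 10.0]
contact_force: [-0.2, -0.2, -2.2]
gripper_width: 0.014
gripper_force: 25.0
[0.48015913 0.39070497 0.1452969 ]
(np.float64(420.0), np.float64(199.0), 150, -1.4, 6) [-92.4, 178.4, -4.4] [0.105, 0.009, 0.198]
(np.float64(420.0), np.float64(199.0), 150, -1.4, -6) [-92.4, 178.4, -4.4] [-0.104, -0.006, 0.198]
```

View pics/c3.png

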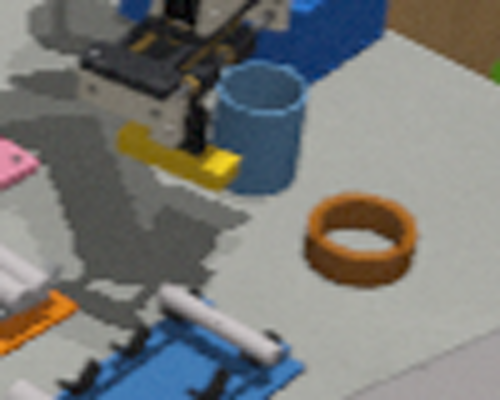

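```bash
python3 -c "
from h import *
plan((420.1,204.6,145,-1.4,-6),(420.1,204.6,87,-1.4,-6))"
```

```text
(420.1, 204.6, 145, -1.4, -6) [-91.4, 172.8, 0.5] [-0.103, -0.006, 0.198]
(420.1, 204.6, 87, -1.4, -6) [-91.3, 172.7, 58.5] [-0.103, -0.006, 0.198]
```

```bash
python3 -m pendant '[[-22,43,0,-0.025,0,0.05],[-45,86,0,-0.05,0,0.1],[-68,130,0,-0.075,0,0.15],[-88,167,0,-0.103,-0.006,0.198],[-91,173,0,-0.103,-0.006,0.198],[-91,173,0,-0.103,-0.006,0.198],[-91,173,25,-0.103,-0.006,0.198],[-91,173,45,-0.103,-0.006,0.198],[-91,173,55,-0.103,-0.006,0.198],[-91,173,57,-0.103,-0.006,0.198],[-91,173,57,-0.103,-0.006,0.198],[-91,173,57,-0.103,-0.006,0.198]]'; python3 - <<'E'
from h import *
plan((420.1,205.2,83,-1.4,-6),(420.1,205.2,82.5,-1.4,-6),(420.1,209.2,82.4,-1.4,-6))
b=save('scene','pics/s4.png')
cv2.imwrite('pics/c4.png',cv2.resize(b[150:215,250:350,::-1],(600,390),interpolation=cv2.INTER_CUBIC))
E
```

```text
time_s: 18.48
tcp_pos: [0.4214, 0.2054, 0.0901]
eef_rot: [174.2, -0.3, -1.4]
contact_force: [-0.2, -0.7, -2.2]
gripper_width: 0.0138
gripper_force: 25.0
(420.1, 205.2, 83, -1.4, -6) [-1.4, -0.5, 7.1] [-0.003, -0.002, 0.0]
(420.1, 205.2, 82.5, -1.4, -6) [-1.4, -0.5, 7.6] [-0.003, -0.002, 0.0]
(420.1, 209.2, 82.4, -1.4, -6) [-1.5, -4.5, 7.3] [-0.003, -0.002, 0.0]
```

View pics/c4.png

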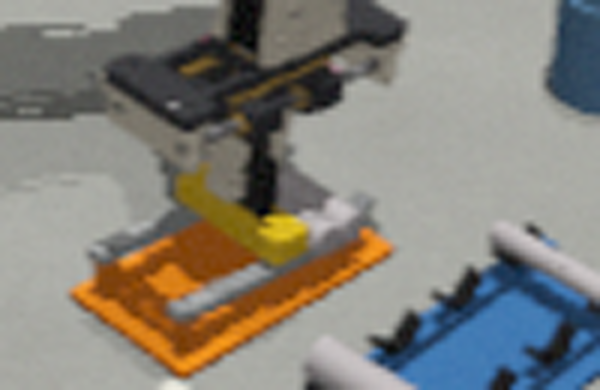

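The chock hangs just above the rails beside the last pillar (crop (270,240)), well aligned. I'll lower it in small steps.

```bash
python3 -m pendant '[[-1,0,2,0,0,0],[-1,0,4,0,0,0],[-1,0,5,0,0,0],[-1,0,5.5,0,0,0],[-1,0,5.5,0,0,0]]'; python3 -m pendant '[[0,0,0.5,0,0,0],[0,0,1,0,0,0],[0,0,1.5,0,0,0],[0,0,1.5,0,0,0]]'
```

```text
time_s: 19.15
tcp_pos: [0.4201, 0.2044, 0.084]
eef_rot: [174.1, -0.2, -1.4]
contact_force: [0.3, -1.1, -1.9]
gripper_width: 0.0138
gripper_force: 25.0
time_s: 19.65
tcp_pos: [0.4203, 0.2044, 0.083]
eef_rot: [174.1, -0.3, -1.3]
contact_force: [-1.6, -0.2, 4.5]
gripper_width: 0.0138
gripper_force: 25.0
```

Contact with the rails (4.5 N up). I now slide down the slope to the last pillar (tool −y), watching the force.

```bash
python3 -m pendant '[[0,-0.7,0,0,0,0],[0,-1.4,0,0,0,0],[0,-2,0,0,0,0],[0,-2,0,0,0,0]]'; python3 -m pendant '[[0,-0.7,0,0,0,0],[0,-1.4,0,0,0,0],[0,-2,0,0,0,0],[0,-2,0,0,0,0]]'
```

```text
time_s: 20.15
tcp_pos: [0.4203, 0.2054, 0.0829]
eef_rot: [174.0, -0.2, -1.3]
contact_force: [0.3, -4.1, 7.8]
gripper_width: 0.0137
gripper_force: 25.0
time_s: 20.65
tcp_pos: [0.4202, 0.2066, 0.0828]
eef_rot: [173.9, -0.2, -1.3]
contact_force: [2.3, -6.8, 9.0]
gripper_width: 0.0137
gripper_force: 25.0
```

```bash
python3 -m pendant '[[0,-0.7,0,0,0,0],[0,-1.5,0,0,0,0],[0,-2,0,0,0,0],[0,-2,0,0,0,0]]'
```

```text
time_s: 21.15
tcp_pos: [0.4201, 0.207, 0.0828]
eef_rot: [173.8, -0.2, -1.3]
contact_force: [4.9, -12.9, 12.2]
gripper_width: 0.014
gripper_force: 25.0
```

Contact with the pillar: the force rose to 13 N over 0.4 mm, at the expected y. I release and lift along the tool axis.

```bash
python3 -m pendant '[[0,1,0,0,0,0],[0,1,0,0,0,0]]' && python3 -m pendant '[[0,0,0,0,0,0],[0,0,0,0,0,0],[0,0,0,0,0,0],[0,0,0,0,0,0]]' 30 && python3 -m pendant '[[0,0,-10,0,0,0],[0,0,-30,0,0,0],[0,0,-70,0,0,0],[0,0,-110,0,0,0],[0,0,-110,0,0,0]]'; python3 -c "
from h import *
plan((500,-20,180,-1.4),(500,-20,180,-60))"
```

```text
time_s: 21.4
tcp_pos: [0.4201, 0.2069, 0.0828]
eef_rot: [173.9, -0.2, -1.3]
contact_force: [3.5, -9.9, 11.3]
gripper_width: 0.0143
gripper_force: 25.0
time_s: 21.9
tcp_pos: [0.4202, 0.2095, 0.082]
eef_rot: [174.1, -0.2, -1.3]
contact_force: [-0.2, 0.6, -0.5]
gripper_width: 0.0294
gripper_force: 0.0
time_s: 22.52
tcp_pos: [0.4214, 0.2224, 0.1952]
eef_rot: [174.4, -0.5, -1.3]
contact_force: [0.4, 0.0, -0.3]
gripper_width: 0.0298
gripper_force: 0.0
(500, -20, 180, -1.4) [84.0, 237.8, 39.3] [0.098, -0.009, 0.001]
(500, -20, 180, -60) [84.0, 237.8, 39.3] [0.085, -0.058, 1.023]
```

```bash
python3 -m pendant '[[10,30,0,0.02,0,0.12],[20,60,5,0.04,-0.01,0.25],[32,90,10,0.05,-0.02,0.38],[42,120,20,0.06,-0.03,0.52],[53,150,25,0.07,-0.04,0.65],[64,180,30,0.08,-0.05,0.78],[74,210,35,0.085,-0.055,0.9],[84,238,39,0.085,-0.058,1.023],[84,238,39,0.085,-0.058,1.023],[84,238,39,0.085,-0.058,1.023]]' 50; python3 - <<'E'
from h import *
print(r.get_state()['tcp_pos'],r.get_state()['eef_rot'])
a=save('top','pics/t5.png');b=save('scene','pics/s5.png'); M=masks(a)
w=a.min(2)>155
for roi in((285,168,365,222),(285,226,365,280)): print('plate',blob(a,w,roi,.012))
S=masks(b); 
cv2.imwrite('pics/c5.png',np.hstack([cv2.resize(a[160:280,130:430,::-1],(600,240),interpolation=cv2.INTER_CUBIC)]))
cv2.imwrite('pics/c5.png',np.vstack([cv2.resize(a[150:290,130:440,::-1],(775,350),interpolation=cv2.INTER_CUBIC),cv2.resize(b[160:220,230:365,::-1],(775,248),interpolation=cv2.INTER_CUBIC)])[:598])
E
```

```text
time_s: 23.78
tcp_pos: [0.498, -0.0221, 0.1773]
eef_rot: [179.6, -0.1, -60.0]
contact_force: [1.2, 0.4, -0.5]
gripper_width: 0.0499
gripper_force: 0.0
[ 0.49803062 -0.02206875  0.17725485] [ 1.79611630e+02 -8.98019768e-02 -6.00145790e+01]
plate [ 595.1 -138.6   98.8  100.9   77.2]
plate [ 420.9 -127.   101.7   98.9    1.3]
```

View pics/c5.png

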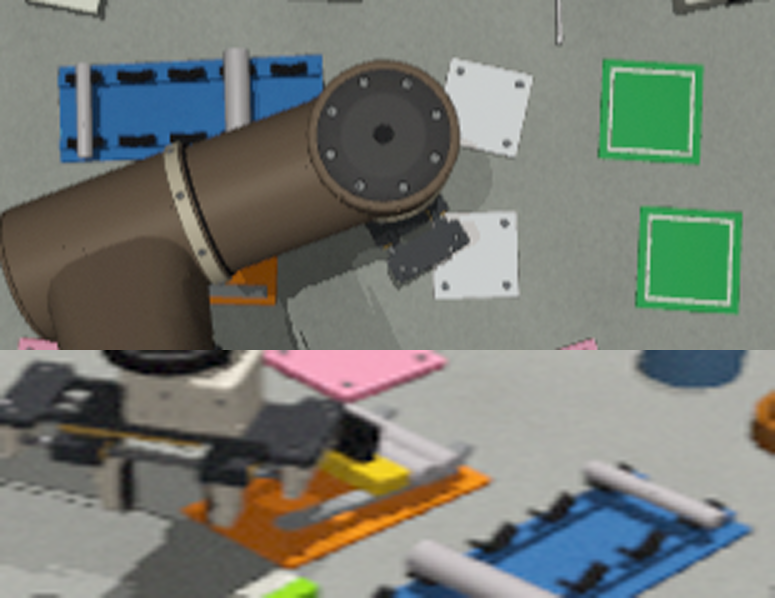

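The chock sits on the rails against the second pillar (lower view (365,470)). Both white plates are unmoved: far (595,−138.5) with yaw −12.8°, near (420,−127.5) with yaw about 0°. I'll push the far plate first, with both fingers flush on its +y edge.

```bash
python3 -c "
from h import *
plan((611.8,-63,80,-102.8),(611.8,-63,25,-102.8))"
```

```text
(611.8, -63, 80, -102.8) [92.6, -78.2, 97.2] [0.005, -0.004, 0.748]
(611.8, -63, 25, -102.8) [92.5, -78.6, 152.2] [0.005, -0.004, 0.748]
```

```bash
python3 -m pendant '[[18,-16,0,0,0,0.15],[36,-32,0,0,0,0.3],[55,-48,0,0,0,0.45],[74,-64,20,0,0,0.6],[92,-78,50,0,0,0.748],[92,-78,80,0,0,0.748],[92,-78,97,0.005,-0.004,0.748],[92,-78,97,0.005,-0.004,0.748],[92,-78,120,0.005,-0.004,0.748],[92,-78,140,0.005,-0.004,0.748],[92,-78,150,0.005,-0.004,0.748],[92,-78,150,0.005,-0.004,0.748]]' 50; python3 -c "
from h import *
a=np.radians
def at(cx,cy,d,yaw): return (cx-d*np.cos(a(yaw)),cy-d*np.sin(a(yaw)),24,yaw)
plan(at(595,-138.5,60,-102.8),at(594,-190,60,-100),at(593,-240,60,-97),at(592,-280,60,-94),at(592,-310,60,-93.5),at(592,-339,60,-93.5))"
```

```text
time_s: 25.38
tcp_pos: [0.6113, -0.0633, 0.0274]
eef_rot: [180.0, -0.0, -102.9]
contact_force: [0.2, -0.4, 0.4]
gripper_width: 0.05
gripper_force: 0.0
(np.float64(608.2929098571681), np.float64(-79.9910387416662), 24, -102.8) [17.0, -0.8, 3.4] [0.0, -0.0, -0.001]
(np.float64(604.4188906600158), np.float64(-130.9115348192675), 24, -100) [67.5, -8.3, 3.4] [0.0, -0.0, -0.05]
(np.float64(600.3121606043088), np.float64(-180.44723090152067), 24, -97) [116.7, -15.4, 3.5] [0.0, -0.0, -0.102]
(np.float64(596.1853884246475), np.float64(-220.14615698441054), 24, -94) [156.3, -20.2, 3.5] [0.0, -0.0, -0.155]
(np.float64(595.6629123720915), np.float64(-250.11191209468797), 24, -93.5) [185.7, -26.3, 3.5] [0.0, -0.0, -0.163]
(np.float64(595.6629123720915), np.float64(-279.11191209468797), 24, -93.5) [213.9, -32.8, 3.5] [0.0, -0.0, -0.163]
```

```bash
python3 -m pendant '[[8,0,2,0,0,0],[15,-1,2,0,0,0],[22,-2,2,0,0,0],[32,-3,2,0,0,-0.015],[42,-5,2,0,0,-0.025],[52,-6,2,0,0,-0.035],[62,-7.5,2,0,0,-0.045],[72,-9,2,0,0,-0.055],[82,-10.5,2,0,0,-0.066],[92,-12,2,0,0,-0.077],[102,-13.5,2,0,0,-0.088],[112,-15,2,0,0,-0.098],[122,-16,2,0,0,-0.11],[132,-17,2,0,0,-0.122],[142,-18.5,2,0,0,-0.135],[152,-20,2,0,0,-0.15],[162,-22,2,0,0,-0.158],[172,-24,2,0,0,-0.163],[180,-25.5,2,0,0,-0.163],[180,-25.5,2,0,0,-0.163]]'; python3 - <<'E'
from h import *
a=save('top','pics/t6.png'); print(r.get_state()['tcp_pos'])
w=(a.min(2)>155)
cv2.imwrite('pics/c6.png',cv2.resize(a[150:290,290:440,::-1],(600,560),interpolation=cv2.INTER_CUBIC))
E
```

```text
time_s: 27.88
tcp_pos: [0.5958, -0.2457, 0.0254]
eef_rot: [-180.0, -0.0, -93.6]
contact_force: [0.0, -0.5, 0.1]
gripper_width: 0.0501
gripper_force: 0.0
[ 0.59544155 -0.24546679  0.02513534]
```

View pics/c6.png

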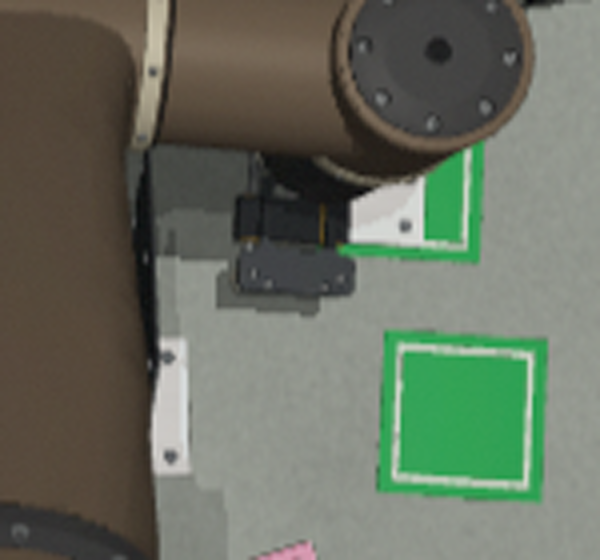

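```bash
python3 - <<'E'
from h import *
a=cv2.imread('pics/t6.png')[:,:,::-1].astype(int)
w=((a.min(2)>140)&(a.max(2)-a.min(2)<25)); w[:,398:]=0
m=np.zeros_like(w);m[194:216,376:400]=w[194:216,376:400]
for row in (198,202,206,209): print(row,a[row,392:401,0].tolist())
for col in (382,388,393): print(col,a[206:216,col,0].tolist())
c=onz('top',(396.2,211.3),.012)*1000; print(c)
t=np.radians(-3.5);R=np.array([[np.cos(t),-np.sin(t)],[np.sin(t),np.cos(t)]]);print(c[:2]+R@[50,50])
E
```

```text
198 [198, 206, 212, 209, 76, 51, 51, 49, 49]
202 [212, 211, 211, 208, 61, 49, 50, 50, 50]
206 [117, 211, 212, 209, 50, 48, 49, 49, 49]
209 [212, 211, 212, 208, 49, 49, 50, 51, 49]
382 [206, 211, 211, 212, 168, 66, 53, 55, 118, 139]
388 [211, 211, 211, 211, 195, 135, 52, 53, 106, 140]
393 [211, 211, 212, 211, 212, 164, 53, 51, 65, 127]
[ 538.74398694 -352.95588523   12.        ]
[ 591.70315383 -306.10157229]
```

Plate centre is at about (592,−304) and square with the mat. It needs about 34 mm more.

```bash
python3 -m pendant '[[8,-0.5,0,0,0,0],[16,-1,0,0,0,0],[23,-1.5,0,0,0,0],[29,-1.8,0,0,0,0],[32,-2,0,0,0,0],[34,-2,0,0,0,0],[34,-2,0,0,0,0],[34,-2,0,0,0,0]]' && python3 -m pendant '[[-20,-0,0,0,0,0],[-50,0,-30,0,0,0],[-80,0,-70,0,0,0],[-80,0,-90,0,0,0],[-80,0,-90,0,0,0]]'; python3 -c "
from h import *
a=np.radians
def at(cx,cy,d,yaw,z=25): return (cx-d*np.cos(a(yaw)),cy-d*np.sin(a(yaw)),z,yaw)
plan(at(420.5,-127.5,76,-90,110),at(420.5,-127.5,76,-90,25))"
```

```text
time_s: 28.92
tcp_pos: [0.5958, -0.279, 0.0253]
eef_rot: [180.0, -0.0, -93.6]
contact_force: [-0.6, 0.3, -0.4]
gripper_width: 0.0498
gripper_force: 0.0
time_s: 29.55
tcp_pos: [0.6021, -0.1977, 0.1175]
eef_rot: [-179.8, -0.0, -93.5]
contact_force: [-0.2, 0.3, 0.2]
gripper_width: 0.0496
gripper_force: 0.0
(np.float64(420.5), np.float64(-51.5), 110, -90) [-134.9, 190.1, 6.7] [-0.004, -0.0, -0.061]
(np.float64(420.5), np.float64(-51.5), 25, -90) [-135.0, 190.5, 91.7] [-0.004, -0.0, -0.061]
```

```bash
python3 -m pendant '[[-34,48,0,0,0,-0.015],[-68,95,0,0,0,-0.03],[-101,142,0,0,0,-0.045],[-130,180,0,0,0,-0.061],[-135,190,7,-0.003,0,-0.061],[-135,190,7,-0.003,0,-0.061],[-135,190,7,-0.003,0,-0.061]]'; python3 - <<'E'
from h import *
print(r.get_state()['tcp_pos'],r.get_state()['eef_rot'])
a=save('top','pics/t7.png'); w=(a.min(2)>155)
b=a.copy().astype(int); gm=masks(a)['green']
w2=(b.max(2)-b.min(2)<25)&(b.min(2)>140)
print('far',blob(a,w2,(372,178,408,213),.012),'near',blob(a,w2,(285,226,365,280),.012))
cv2.imwrite('pics/c7.png',cv2.resize(a[150:290,290:440,::-1],(600,560),interpolation=cv2.INTER_CUBIC))
E
```

```text
time_s: 30.42
tcp_pos: [0.4204, -0.0526, 0.1081]
eef_rot: [179.8, -0.0, -90.1]
contact_force: [-0.5, 0.8, 0.1]
gripper_width: 0.0501
gripper_force: 0.0
[ 0.4204151  -0.05258755  0.10811494] [ 1.79816670e+02 -1.99547221e-02 -9.00906154e+01]
far [ 590.9 -337.    98.8   99.2   86.6] near [ 421.8 -160.2  101.6   35.3    2.9]
```

View pics/c7.png

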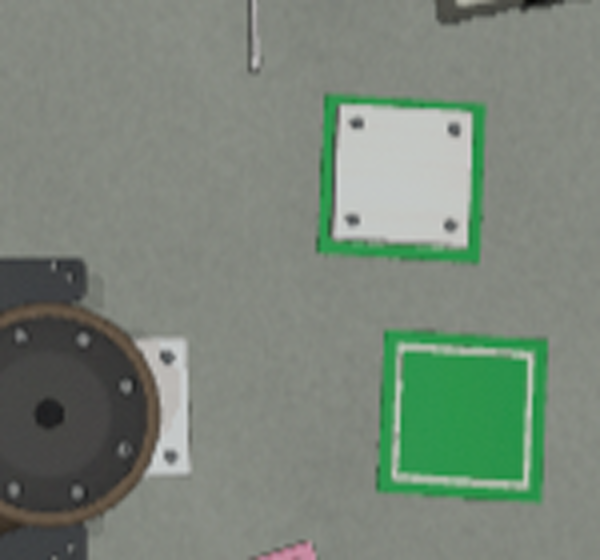

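The far plate sits square on its mat: centre (591,−337) against the mat's (592,−339). The near plate is unmoved. I go down and push it next.

```bash
python3 -m pendant '[[0,0,25,0,0,0],[0,0,50,0,0,0],[0,0,70,0,0,0],[0,0,80,0,0,0],[0,0,82,0,0,0],[0,0,82,0,0,0]]'; python3 -c "
from h import *
a=np.radians
def at(cx,cy,d,yaw): return (cx-d*np.cos(a(yaw)),cy-d*np.sin(a(yaw)),25,yaw)
plan(at(420.5,-127.5,59,-90),at(420,-180,59,-91),at(418,-240,59,-92.5),at(416.5,-300,59,-94),at(415.7,-345,59,-94),at(415.7,-379,59,-94))"
```

```text
time_s: 31.22
tcp_pos: [0.4197, -0.0524, 0.0265]
eef_rot: [179.8, -0.0, -90.1]
contact_force: [0.7, 0.0, 0.7]
gripper_width: 0.0503
gripper_force: 0.0
(np.float64(420.5), np.float64(-68.5), 25, -90) [16.1, -0.8, 1.5] [0.003, -0.0, -0.001]
(np.float64(421.02969197979974), np.float64(-121.00898598577291), 25, -91) [68.6, -1.4, 1.5] [0.003, -0.0, 0.016]
(np.float64(420.5735438545548), np.float64(-181.0561549266704), 25, -92.5) [128.6, -1.1, 1.5] [0.003, -0.0, 0.042]
(np.float64(420.6156319509034), np.float64(-241.14372103467036), 25, -94) [188.7, -1.2, 1.5] [0.003, -0.0, 0.068]
(np.float64(419.81563195090337), np.float64(-286.14372103467036), 25, -94) [233.7, -0.5, 1.5] [0.003, -0.0, 0.068]
(np.float64(419.81563195090337), np.float64(-320.14372103467036), 25, -94) [267.7, -0.5, 1.5] [0.003, -0.0, 0.068]
```

```bash
python3 -m pendant '[[8,0,1,0,0,0],[14,-1,1,0,0,0],[21,-1,1,0,0,0],[33,-1,1,0,0,0.004],[45,-1,1,0,0,0.008],[57,-1,1,0,0,0.012],[69,-1,1,0,0,0.016],[81,-1,1,0,0,0.021],[93,-1,1,0,0,0.026],[105,-1,1,0,0,0.031],[117,-1,1,0,0,0.036],[129,-1,1,0,0,0.042],[141,-1,1,0,0,0.047],[153,-1,1,0,0,0.053],[165,-1,1,0,0,0.058],[177,-1,1,0,0,0.063],[189,-1,1,0,0,0.068],[201,-1,1,0,0,0.068],[211,-1,1,0,0,0.068],[217,-0.5,1,0,0,0.068]]'; python3 -m pendant '[[4,0,0,0,0,0],[8,0,0,0,0,0],[8,0,0,0,0,0],[8,0,0,0,0,0]]'; python3 - <<'E'
from h import *
a=save('top','pics/t8.png'); print(r.get_state()['tcp_pos'],r.get_state()['eef_rot'])
cv2.imwrite('pics/c8.png',cv2.resize(a[150:290,290:440,::-1],(600,560),interpolation=cv2.INTER_CUBIC))
for row in (238,245,255,262,268): print(row,a[row,390:420,0].tolist())
for col in (395,400,405): print(col,a[262:280,col,0].tolist())
E
```

```text
time_s: 33.72
tcp_pos: [0.4189, -0.27, 0.0251]
eef_rot: [179.8, -0.0, -94.0]
contact_force: [-0.5, 5.2, 3.5]
gripper_width: 0.0505
gripper_force: 2.5
time_s: 34.22
tcp_pos: [0.4187, -0.2775, 0.0251]
eef_rot: [179.8, -0.0, -94.0]
contact_force: [-0.6, 0.5, -0.7]
gripper_width: 0.0498
gripper_force: 0.0
[ 0.41881163 -0.2774054   0.02514798] [ 1.79806199e+02 -2.35362912e-02 -9.39624892e+01]
238 [91, 92, 91, 90, 81, 39, 38, 68, 96, 107, 104, 88, 69, 61, 61, 60, 106, 90, 95, 38, 61, 60, 63, 61, 62, 60, 59, 58, 59, 57]
245 [100, 75, 35, 58, 89, 110, 106, 68, 66, 64, 67, 68, 71, 71, 69, 69, 70, 67, 64, 63, 65, 66, 65, 64, 63, 63, 63, 63, 63, 63]
255 [43, 34, 61, 64, 110, 108, 60, 68, 71, 72, 74, 72, 73, 75, 72, 65, 62, 64, 62, 64, 64, 64, 62, 65, 62, 54, 33, 28, 27, 28]
262 [88, 44, 35, 51, 76, 105, 108, 94, 56, 64, 66, 64, 62, 65, 58, 69, 68, 68, 64, 64, 64, 63, 63, 64, 64, 61, 61, 62, 62, 61]
268 [72, 74, 71, 46, 35, 36, 35, 65, 96, 108, 104, 89, 51, 61, 61, 62, 64, 62, 63, 64, 64, 62, 60, 61, 61, 60, 60, 60, 61, 61]
395 [105, 93, 79, 62, 54, 44, 36, 36, 33, 37, 41, 40, 48, 88, 122, 133, 135, 137]
400 [66, 66, 63, 56, 65, 93, 104, 106, 96, 81, 53, 34, 33, 47, 98, 128, 136, 138]
405 [69, 56, 51, 62, 66, 65, 62, 63, 60, 53, 86, 104, 85, 55, 43, 112, 138, 137]
```

View pics/c8.png

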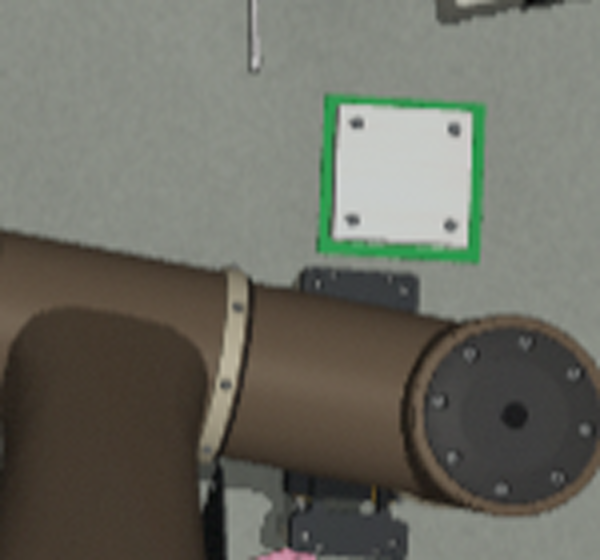

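The arm hides the near plate from above. From the flush-contact offset of about 58 mm its centre is near y=−336, so it needs about 43 mm more.

```bash
python3 -m pendant '[[8,-0.5,0,0,0,0],[16,-1,0,0,0,0],[24,-1.6,0,0,0,0],[32,-2.2,0,0,0,0],[38,-2.7,0,0,0,0],[42,-3,0,0,0,0],[43.5,-3,0,0,0,0],[43.5,-3,0,0,0,0],[43.5,-3,0,0,0,0]]' && python3 -m pendant '[[-20,0,0,0,0,0],[-50,0,-30,0,0,0],[-90,0,-70,0,0,0],[-140,0,-110,0,0,0],[-190,0,-130,0,0,0],[-240,0,-150,0,0,0],[-290,0,-150,0,0,0],[-290,0,-150,0,0,0]]'; python3 - <<'E'
from h import *
print(r.get_state()['tcp_pos'])
a=save('top','pics/t9.png');s=save('scene','pics/s9.png'); b=a.astype(int)
w2=(b.max(2)-b.min(2)<25)&(b.min(2)>140)
print('far',blob(a,w2,(372,178,408,213),.012),'near',blob(a,w2,(387,238,424,273),.012))
E
```

```text
time_s: 35.4
tcp_pos: [0.4191, -0.321, 0.0254]
eef_rot: [179.8, -0.0, -93.9]
contact_force: [0.4, -0.7, 0.4]
gripper_width: 0.0501
gripper_force: 0.0
time_s: 36.4
tcp_pos: [0.44, -0.0288, 0.1759]
eef_rot: [179.9, 0.0, -93.7]
contact_force: [0.1, -0.3, -1.2]
gripper_width: 0.0496
gripper_force: 0.0
[ 0.44002288 -0.02881871  0.17593726]
far [ 590.9 -337.    98.8   99.2   86.6] near [ 412.1 -378.5   98.7   99.2   88.4]
```

View pics/t9.png

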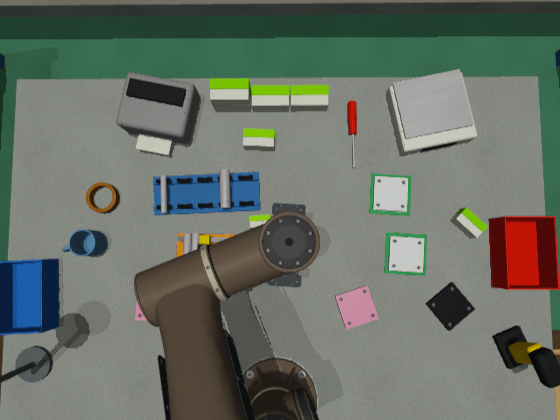

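View pics/s9.png

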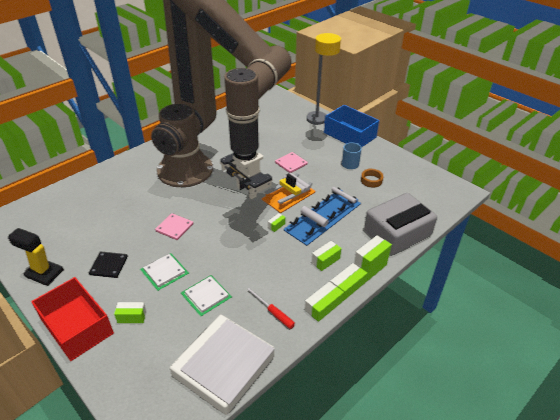

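Both plates are on their mats: far about 2 mm off, near about 3 mm and 2° off, and the bystanders are in place. I'll clear the view of the cradle for one last check of the chock before handing in.

```bash
python3 -m pendant '[[40,-10,-20,0,0,0],[80,-20,-40,0,0,0],[120,-30,-60,0,0,0],[160,-40,-80,0,0,0],[200,-40,-80,0,0,0],[240,-40,-80,0,0,0],[240,-40,-80,0,0,0],[240,-40,-80,0,0,0]]'; python3 - <<'E'
from h import *
a=save('top','pics/t10.png');s=save('scene','pics/s10.png')
print('chock',blob(a,masks(a)['yellow'],(190,230,240,275),.046))
b=a.astype(int); bar=(b.max(2)-b.min(2)<25)&(b.min(2)>100)
print('pair',blob(a,bar,(180,240,201,265),.044))
w2=(b.max(2)-b.min(2)<25)&(b.min(2)>140)
for n,roi in(('far',(372,178,408,213)),('near',(387,238,424,273))): print(n,blob(a,w2,roi,.012))
cv2.imwrite('pics/c10.png',np.hstack([cv2.resize(a[220:285,155:255,::-1],(400,260),interpolation=cv2.INTER_CUBIC),cv2.resize(s[160:225,250:350,::-1],(400,260),interpolation=cv2.INTER_CUBIC)]))
E
```

```text
time_s: 37.5
tcp_pos: [0.4621, -0.2747, 0.2546]
eef_rot: [179.8, -0.0, -94.1]
contact_force: [0.2, -0.2, 0.5]
gripper_width: 0.05
gripper_force: 0.0
chock [419.9 207.1  29.   97.1  88.8]
pair [419.8 249.3  68.3  51.8   0. ]
far [ 624.3 -339.8   94.6   26.9   89.9]
near [ 385.1 -411.2   31.9   46.7   88.4]
```

View pics/c10.png

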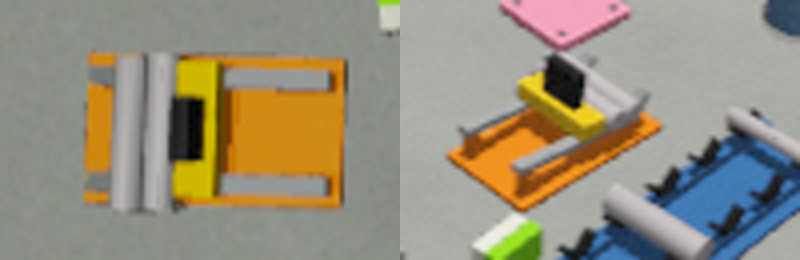

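The chock (crop (197,128)) lies square on the rails against the second pillar. The arm now hides the plates from above, so I check them in the scene view and hand in if they haven't moved.

```bash
python3 - <<'E'
from h import *
ok=True
for n,roi,c in(('near',(135,250,192,290),(415,-379.5)),('far',(178,274,236,318),(592,-339))):
    for f in('s9','s10'):
        s=cv2.imread(f'pics/{f}.png')[:,:,::-1].copy(); b=s.astype(int)
        w=((b.max(2)-b.min(2)<25)&(b.min(2)>140)).astype(np.uint8)
        w=cv2.morphologyEx(w,cv2.MORPH_OPEN,np.ones((5,5),np.uint8))>0
        q=blob(s,w,roi,.012,'scene'); print(n,f,q)
    ok&=np.hypot(q[0]-c[0],q[1]-c[1])<9 and min(q[2:4])>90
print(ok)
if ok: print(r.close_job())
E
```

```text
near s9 [ 413.4 -385.4  213.7  173.2   46.8]
near s10 [ 395.2 -393.1  142.   189.9   58.5]
far s9 [ 602.1 -344.4  194.7  172.6   46.8]
far s10 [ 602.1 -344.4  194.7  172.6   46.8]
False
```

The mask leaked onto the bench, so I use a tighter threshold.

```bash
python3 - <<'E'
from h import *
ok=True
for n,roi,c in(('near',(135,250,192,290),(415,-379.5)),('far',(178,274,236,318),(592,-339))):
    s=cv2.imread('pics/s10.png')[:,:,::-1].copy(); s9=cv2.imread('pics/s9.png')[:,:,::-1]
    x0,y0,x1,y1=roi; g=s.min(2); print(np.percentile(g[y0:y1,x0:x1],[10,30,50,70,90]), 'changed px',(np.abs(s.astype(int)-s9)[y0:y1,x0:x1].max(2)>40).sum())
    q=blob(s,g>195,roi,.012,'scene'); print(n,q)
    ok&=np.hypot(q[0]-c[0],q[1]-c[1])<9 and min(q[2:4])>90
print(ok)
if ok: print(r.close_job())
E
```

```text
[ 79. 147. 166. 171. 223.] changed px 286
near [ 416.1 -381.5   97.3   98.8   85.9]
[ 91.1 161.  166.  177.7 224. ] changed px 79
far [ 594.8 -339.6   97.3   99.4   86.5]
True
the job is handed in; nothing more can be done
None
```

The job is handed in: both pillars lie in the cradle against the stop with the chock tight against the last one, each plate sits on its mat about 1 to 3 mm off centre, and nothing else was seen to have moved; no verdict was reported back.

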